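Infrared temperature check on the line

ROBOT

A 6-joint arm with a two-finger parallel gripper is mounted at the origin on a cart in front of the work surface, level with it; the furniture and walls round the work are solid. World frame = base frame: x ahead of the robot, y to its left, z up, the work surface at z = 0. Lengths are in m, angles in degrees, forces in N, time in s.
With the tool pointing down it reaches from about 0.325 to 0.775 m from the base axis. Payload 5.5 kg.
Tool frame: the origin (TCP) lies between the finger pads; the fingertips stand 25 mm ahead of it and the grasp point (between the pads) lies 6 mm ahead of it; z points along the fingers, y is the line along which they close (so a half turn about z gives the same grasp; the last joint's range is limited). The gripper opens to 88 mm and grips with 3 to 60 N. Pads are 20 mm wide; open, the fingers measure 115 mm over their backs; the gripper's body (75 mm by 178 mm) begins 61 mm behind the grasp point.
Start: joints at [-75.04, 5.22, 70.514, -0, 104.267, -3.249], TCP at [0.187, -0.57, 0.248] pointing down, gripper open.
Joint ranges: [-164.24, 164.24], [-49.07, 125.15], [9.68, 141.18], [-86.29, 266.29], [3.28, 154.24], [-151.56, 151.56]. Speed limits (degrees/s): [147.25, 147.25, 172.46, 180, 180, 180].

INTERFACE

Orientations are given as [roll, pitch, yaw] about the fixed x, y, z axes, in that order (R = Rz(yaw) Ry(pitch) Rx(roll)).
In Python, from bench import r gives the robot as it stands.
- The arm moves only by the tool drive_effector, called after "Call:" in YAML: its name, and indented under it one key for each argument. Schema: {"type":"object","properties":{"deltas":{"type":"array","items":{"type":"object","properties":{"dx":{"type":"number"},"dy":{"type":"number"},"dz":{"type":"number"},"rz":{"type":"number"}},"additionalProperties":false},"minItems":1,"maxItems":12},"aperture":{"type":"number"},"force":{"type":"number"},"only":{"type":"string"},"quiet":{"type":"boolean"},"lines":{"type":"string"}},"required":["deltas"],"additionalProperties":false}. deltas is a list of rows, 1 to 12 of them, each an object with the fields dx, dy, dz (the shift in m), rz (a turn about the tool's z in degrees); a field left out counts as zero; each row shifts and turns the commanded pose from where the row before left it, along the tool's axes as they then stand; what a row does not reach is not made up. A row lasts 1/8 s, in which the tool goes at most 0.0625 m and 10.7 degrees, less where a joint would pass 70% of its speed; a pose out of reach is approached as far as the arm can. aperture is the opening from 0.0 (shut) to 1.0 (fully open), set as the call begins (left out keeps the last). The fingers move at their own pace and stop on an object; force is the grip in N (left out, the last holds). Time passes only in rows, so rows that do not move let the fingers close. The tool returns the time, the measured TCP pose, the force, the opening and the grip force at its end. only (a regular expression) keeps the lines of the reply that match it, lines (a string "A,B") keeps lines A to B, and quiet returns only ok. Input that does not fit is refused with a message, and nothing moves.
- r.observe(): the state, without advancing time (a new reading comes with each control period).
- r.snapshot(name): name is "scene" or "top" or "wrist"; returns a dict with "color" (480x640x3 uint8, blue, green, red), "depth" (480x640 float32, m along the optical axis (not along the pixel's ray), 0 where there is no reading), "mtx" (3x3 intrinsics, pixels), "k1" (the pictures are not rectified: a ray, as slopes to the right and down, at radius r is drawn at 1 + k1 r^2 times it, then the intrinsics apply), "xyz" and "attitude" of the camera in the world. Camera axes: x right, y down, z forward; pixel columns grow to the right and rows downward; lengths in m; the calibration is good to about 2 mm. A picture is of the moment at which its call begins.
- r.sign_off(): hands the job in; it is judged then, once.
The state is a dict: "time": time; "qpos": joint angles; "joint_velocities": joint speeds; "tau": joint torques, N m; "ee_pos": TCP position; "orientation": TCP orientation; "ft_force": force on the tool from outside, world axes, zero at the start; "moment": the same for the moment, N m; "finger_gap": opening from 0.0 (shut) to 1.0 (fully open); "grip_force": force on a finger pad.
Only numpy, scipy, OpenCV 4.12 (cv2) and the standard library are available. Lean on these libraries where they do the work, as an engineer would, in place of code of your own. Each camera call takes 0.05 s, during which the arm holds its last target. There are 200 camera calls.

TASK

First fold up the display panel of the temperature station until it leans back about 20 degrees past upright (110 degrees from folded flat), so the cook can read it. Then draw the infrared thermometer wand straight out of its sloped charging well, turn it so that its lens end points straight down, and keep it held still over the middle of the narrow pan with the lens about 10 cm above the food; finish while holding it there, and do not shift the pans or the ramekin.

Things in the scene. Friction and masses are not known exactly. Their poses are not given: they have to be found in the camera images.
- station: Temperature station, a grey fixed console; origin on the table under it, x away from the robot, y left, z up. Keypad deck 165 x 200 x 35 mm centred at y = +45 mm, display panel hinged at its far edge; to the right of it (y = -105 mm) a low base 30 mm high, with the sloped charging well
- well_mouth (a point): Middle of the charging well's mouth, 87 mm above the table, axes as the station's. The well is a rectangular sleeve, outside 36 x 42 mm, inside 27.5 x 33.5 mm, 62 mm deep; its axis rises out of the mouth towards the robot (station -x) at 45 degrees above level. The wand has about 1.7 mm play all round
- display (a joint): Display panel's stiff hinge, rad: 0 = folded flat over the keypad, grows as the free edge near the robot is raised and pushed back; 1.57 = upright, 1.92 = leaning back 20 degrees, stop at 2.5. It starts part-way up and stays where it is left: 0.4 N m of friction plus up to 0.15 N m of weight, 3 to 5 N at the free edge moves it
- display_hinge (a point): Middle of the display's hinge line (along the station's y), 43 mm above the table, at x = +68 mm, y = +45 mm of the station; this frame turns with the panel
- display_edge (a point): Middle of the display panel's free edge, 125 mm from the hinge line. The panel is 190 mm wide along this edge and 11 mm thick, edges rounded; screen on its underside. The edge can be pushed up and back with shut fingers from the robot's side, or pinched
- wand: Infrared wand, white bar 165 mm long, 30 mm wide (its y), 24 mm thick (its x), 0.1 to 0.2 kg, black at the lens end, grey at the handle end. Origin: centre of the lens end face; z runs from lens to handle end (z up = lens down); x: trigger side. At the start 103 mm stick out of the well towards the robot, 42 degrees above level (sagging in the play). Grip across the width near the handle end
- wand_tail (a point): Centre of the wand's handle end face, 165 mm from the lens, about 0.16 m above the table at the start
- gn_ninth: The narrow steel pan, outside 171 x 109 mm over the rim (long side along its x), 65 mm high, loose, with green food in it, the food's surface 38 mm above the table. Origin at the centre of its underside. It may stand in either of two places to the robot's left
- gn_sixth_b: The wider steel pan beside it, 163 x 177 x 65 mm, loose; origin at the centre of its underside. Leave it alone
- ramekin_1: White fluted ramekin, 72 mm across, 45 mm high, loose, behind the pans; origin at the centre of its underside. Leave it alone

How it is judged (in metres and radians):
On the way, in this order (a step that is already met when the one before it is completed fails the run):
1. the display panel stands still at 110 degrees, give or take 10, with the wand still in its well (value of joint display between 1.745 and 2.094 rad and velocity of joint display between -0.1 and 0.1 rad/s and distance of wand from where it was at the start of the episode below 0.02 m), for 0.3 s.
2. the wand is clear of its well, held by the fingers (distance of wand from where it was at the start of the episode above 0.075 m and height (world z) of wand above 0.07 m and contact force between wand and station below 0.2 N and contact force between wand and the fingers above 1 N), for 0.1 s.
At the end, for the whole second after the job is handed in: The fingers alone hold the wand, still, lens down within 12 degrees, lens within 30 mm of the narrow pan's middle and 60 to 140 mm above its food; the display stands at 110 degrees, give or take 10; pans and ramekin within 20 mm of where they stood (contact force between wand and the fingers above 1 N and contact force between wand and station below 0.2 N and contact force between wand and gn_ninth below 0.2 N and contact force between wand and gn_sixth_b below 0.2 N and angle between wand's own z axis and vertical below 0.21 rad and horizontal distance between wand and gn_ninth below 0.03 m and z of wand in the frame of gn_ninth between 0.098 and 0.178 m and linear speed of wand below 0.03 m/s and angular speed of wand below 0.2 rad/s and value of joint display between 1.745 and 2.094 rad and distance of each of gn_ninth, gn_sixth_b, ramekin_1 from where it was at the start of the episode below 0.02 m); the arm keeps its last pose, push and grip.
It fails at once if a pan or the ramekin is pushed more than 20 mm (distance of any of gn_ninth, gn_sixth_b, ramekin_1 from where it was at the start of the episode above 0.02 m).
It also fails if it takes over 48 s, if anything falls off the work surface, if the arm or the gripper's body presses on something with over 40 N, if the wrist force passes 120 N, or if a joint passes its speed limit or range.

## Working session

There is one attempt and no reset: what is moved stays moved. The work goes in short steps, Python scripts to look and compute and a tool call to move; the robot and the scene stay as the last step left them, time stands still between calls to the robot, and variables do not carry over. Pictures are saved under pics/ and viewed, at most 10 in all, crops included, and the job is handed in when it is done.

```bash
ls; mkdir -p pics
```

Create h.py:
```python
import numpy as np, cv2
from scipy.spatial.transform import Rotation as R
from bench import r
```

Run:
```python
from h import *
s=r.observe(); print({k:np.round(v,3).tolist() for k,v in s.items()})
for n in ("scene","top"):
    d=r.snapshot(n); cv2.imwrite(f"pics/{n}1.png",d["color"]); np.save(f"pics/{n}1.npy",d,allow_pickle=True)
    print(n,d["mtx"].tolist(),d["k1"],d["xyz"],d["attitude"])
```

```text
bench.py
pics
{'time': 0.0, 'qpos': [-75.041, 5.265, 70.582, -0.001, 104.267, -3.246], 'joint_velocities': [-0.017, -0.02, 0.054, 0.094, -0.004, -0.011], 'tau': [-0.002, -44.644, -40.645, 0.07, 0.029, -0.0], 'ee_pos': [0.187, -0.57, 0.246], 'orientation': [-179.886, -0.005, 18.205], 'ft_force': [0.309, 0.551, 0.878], 'moment': [0.021, 0.037, 0.001], 'grip_force': 0.0, 'finger_gap': 1.002}
scene [[439.22547999801026, 0.0, 320.2670388290467], [0.0, 439.22547999801026, 240.21456418241988], [0.0, 0.0, 1.0]] -0.05113608537410732 [0.19511278 0.36992182 0.92793149] [-1.47555590e+02  4.20720440e-02 -1.27928978e+02]
top [[599.941200603618, 0.0, 318.23675953256276], [0.0, 599.941200603618, 239.14667334074502], [0.0, 0.0, 1.0]] -0.03652972292490848 [0.32697162 0.08318783 1.32810766] [-1.66721505e+02  1.07464058e-01 -9.62742533e+01]
```

View pics/scene1.png

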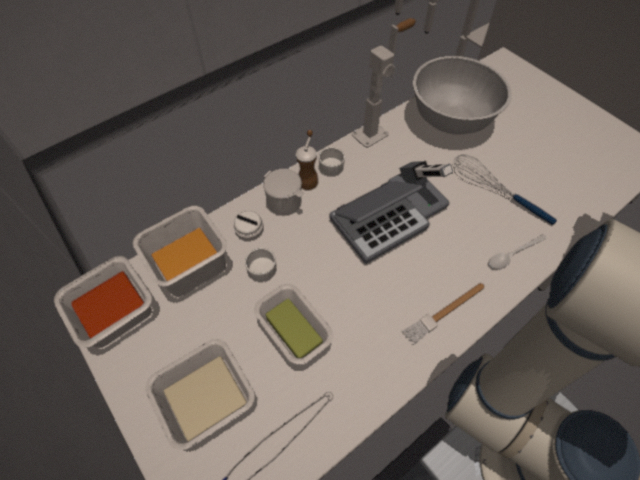

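View pics/top1.png

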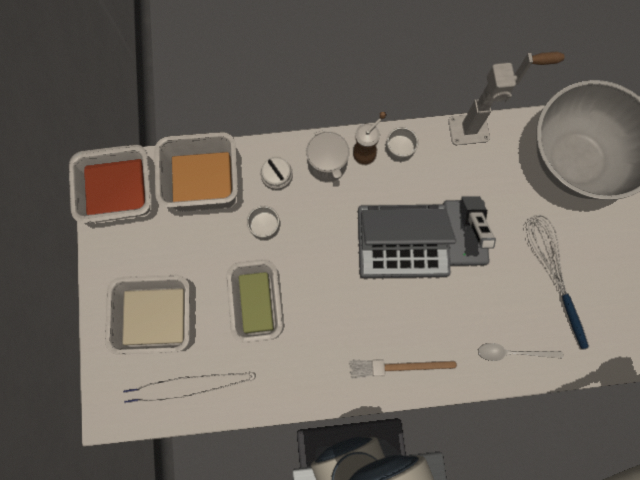

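The scene view shows the station at about (390,215), the wand at (430,170) and the green narrow pan at (294,325). In the top view they are at (405,240), (480,225) and (256,302), with the ramekin at (264,222). Next I'll get 3D positions and enlarge the station.

Add to h.py:
```python
def cloud(d):
    h,w=d["depth"].shape
    uv=np.stack(np.meshgrid(np.arange(w),np.arange(h)),-1).reshape(-1,1,2).astype(np.float64)
    n=cv2.undistortPoints(uv,d["mtx"],np.array([d["k1"],0,0,0.]))[:,0]
    z=d["depth"].reshape(-1,1).astype(float)
    P=np.hstack([n*z,z])@R.from_euler('xyz',d["attitude"],degrees=True).as_matrix().T+d["xyz"]
    P[z[:,0]==0]=np.nan
    return P.reshape(h,w,3)
def rms(P):
    c=P.mean(0); u,s,v=np.linalg.svd(P-c,full_matrices=False); return c,v,s/np.sqrt(len(P))
```

Run:
```python
from h import *
for n in ("scene","top"):
    d=np.load(f"pics/{n}1.npy",allow_pickle=True).item(); P=cloud(d); c=d["color"].astype(int)
    hsv=cv2.cvtColor(d["color"],cv2.COLOR_BGR2HSV)
    g=(hsv[...,0]>25)&(hsv[...,0]<45)&(hsv[...,1]>120)&(hsv[...,2]>50)&(P[...,2]<.06)&(P[...,2]>0.02)
    k,lab,st,ce=cv2.connectedComponentsWithStats(g.astype(np.uint8)); i=1+st[1:,4].argmax()
    m=lab==i; q=P[m]; print(n,"food",st[i],q.mean(0).round(4),np.percentile(q,[2,98],axis=0).round(3).tolist())
    rect=cv2.minAreaRect((q[:,:2]*1000).astype(np.float32)); print(rect)
    # pan rim
    f=q.mean(0); near=(np.abs(P[...,0]-f[0])<.12)&(np.abs(P[...,1]-f[1])<.085)&(P[...,2]>.057)&(P[...,2]<.08)
    q=P[near]; print(" rim",len(q),q[:,2].mean().round(4),cv2.minAreaRect((q[:,:2]*1000).astype(np.float32)))
    tab=P[(np.abs(P[...,2])<.015)&(P[...,0]>.3)&(P[...,0]<.8)]; print(" table z",np.nanmedian(tab[:,2]))
d=np.load("pics/top1.npy",allow_pickle=True).item();P=cloud(d)
cv2.imwrite("pics/topz.png",cv2.resize(d["color"][185:290,350:510],None,fx=5,fy=5,interpolation=cv2.INTER_CUBIC))
for v,u in [(210,372),(210,400),(210,440),(225,372),(225,400),(225,440),(238,372),(238,400),(238,440),(242,400),(255,470),(210,472),(228,482),(240,487),(270,400)]: print((u,v),P[v,u].round(3))
d=np.load("pics/scene1.npy",allow_pickle=True).item()
cv2.imwrite("pics/scz.png",cv2.resize(d["color"][150:260,325:460],None,fx=5,fy=5,interpolation=cv2.INTER_CUBIC))
```

```text
scene food [ 267  300   54   57 1498] [0.5016 0.2053 0.0388] [[0.445, 0.176, 0.034], [0.561, 0.234, 0.042]]
((503.257568359375, 204.684814453125), (122.1324691772461, 60.886810302734375), 0.19203528761863708)
 rim 1289 0.0644 ((504.8079833984375, 202.416259765625), (170.37281799316406, 108.95501708984375), 0.5060608983039856)
 table z 0.00036775480629852586Traceback (most recent call last):
  File "<stdin>", line 6, in <module>
ValueError: attempt to get argmax of an empty sequence
```

Run:
```python
from h import *
d=np.load("pics/top1.npy",allow_pickle=True).item();P=cloud(d)
print(d["depth"].shape,np.isfinite(P[...,0]).mean(), d["depth"].min(),d["depth"].max(), P[302,256],P[260,320],cv2.cvtColor(d["color"],cv2.COLOR_BGR2HSV)[302,256])
cv2.imwrite("pics/topz.png",cv2.resize(d["color"][185:290,350:510],None,fx=5,fy=5,interpolation=cv2.INTER_CUBIC))
for v,u in [(210,372),(210,400),(210,440),(225,372),(225,400),(225,440),(238,372),(238,400),(238,440),(242,400),(255,470),(210,472),(228,482),(240,487),(270,400)]: print((u,v),P[v,u].round(3))
d=np.load("pics/scene1.npy",allow_pickle=True).item()
cv2.imwrite("pics/scz.png",cv2.resize(d["color"][150:260,325:460],None,fx=5,fy=5,interpolation=cv2.INTER_CUBIC))
```

```text
(480, 640) 0.9959830729166667 0.0 2.5345993 [0.50608815 0.20107933 0.03782955] [0.58942881 0.05284058 0.00441942] [ 29 101 121]
(372, 210) [ 0.678 -0.072  0.058]
(400, 210) [ 0.671 -0.134  0.056]
(440, 210) [ 0.661 -0.221  0.057]
(372, 225) [ 0.635 -0.063  0.093]
(400, 225) [ 0.629 -0.123  0.092]
(440, 225) [ 0.619 -0.207  0.094]
(372, 238) [ 0.601 -0.057  0.118]
(400, 238) [ 0.595 -0.115  0.118]
(440, 238) [ 0.586 -0.198  0.117]
(400, 242) [ 0.585 -0.112  0.124]
(470, 255) [ 0.559 -0.277  0.033]
(472, 210) [ 0.641 -0.277  0.105]
(482, 228) [ 0.593 -0.282  0.139]
(487, 240) [ 0.562 -0.28   0.164]
(400, 270) [ 0.541 -0.117  0.042]
```

View pics/topz.png

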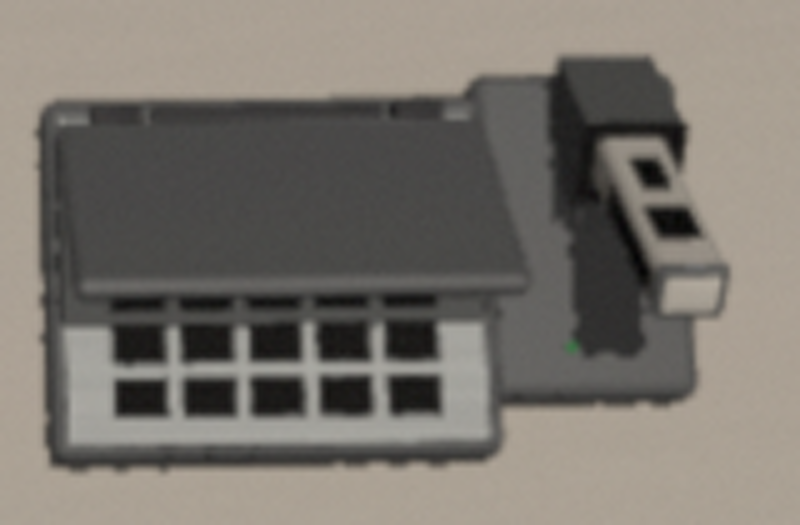

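View pics/scz.png

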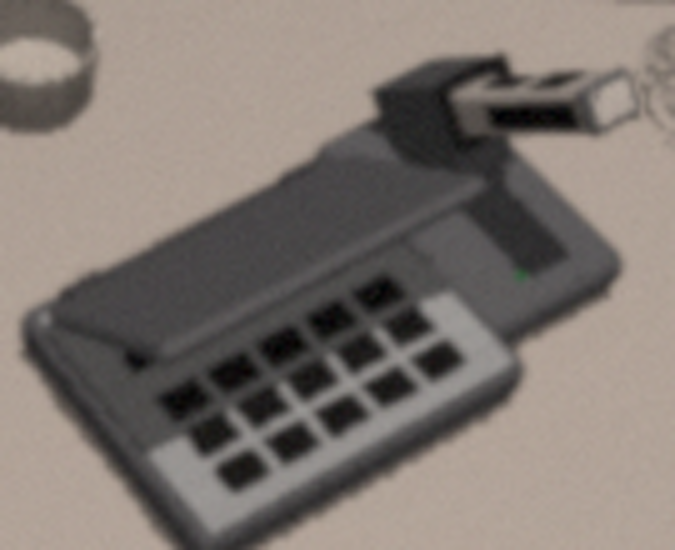

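The zooms show the panel part-way up, with its free edge along row ~290 of the top zoom. The wand sticks out toward the robot, its end face at zoom (690,290). Now I'll fit planes.

Create fit.py:
```python
from h import *
def plane(q):
    for _ in range(4):
        c,v,s=rms(q); e=np.abs((q-c)@v[2]); q=q[e<max(2.5*s[2],.001)]
    n=v[2]*np.sign(v[2][2]); return c,n,s[2],q
D={n:np.load(f"pics/{n}1.npy",allow_pickle=True).item() for n in("scene","top")}
T=cloud(D["top"]);S=cloud(D["scene"])
c,n,s,q=plane(T[214:238,368:445].reshape(-1,3)); print("panel top",c.round(4),n.round(4),s.round(4),"tilt",np.degrees(np.arccos(n[2])), "yaw",np.degrees(np.arctan2(n[1],n[0])))
allp=np.vstack([T.reshape(-1,3),S.reshape(-1,3)]); 
near=np.abs((allp-c)@n)<.004
q=allp[near&(np.abs(allp[:,0]-.63)<.1)&(np.abs(allp[:,1]+.13)<.13)&(allp[:,2]>.045)&(allp[:,2]<.16)]
hd=np.cross(n,[0,0,1]);hd/=np.linalg.norm(hd); hd*=np.sign(hd[1]); dn=np.cross(hd,n); 
if dn[2]<0: dn=-dn
a=np.c_[(q-c)@hd,(q-c)@dn]; print("hd",hd.round(4),"yaw",np.degrees(np.arctan2(-hd[0],hd[1])),"up",dn.round(3),"ext",np.percentile(a,[.5,99.5],axis=0).round(4).tolist())
lo,hi=np.percentile(a,[.5,99.5],axis=0); print("edge top-mid",(c+hd*(lo[0]+hi[0])/2+dn*hi[1]).round(4),"hinge end",(c+hd*(lo[0]+hi[0])/2+dn*lo[1]).round(4))
# wand
w={}
for nm,P in(("top",T),("scene",S)):
    img=D[nm]["color"]; hsv=cv2.cvtColor(img,cv2.COLOR_BGR2HSV)
    m=(P[...,0]>.53)&(P[...,0]<.645)&(P[...,1]>-.33)&(P[...,1]<-.24)&(P[...,2]>.085)&(P[...,2]<.19)
    q=P[m]; b=hsv[...,2][m]; print(nm,len(q),np.percentile(q,[1,50,99],axis=0).round(3).tolist()); w[nm]=q
    np.save(f"pics/w_{nm}.npy",np.c_[q,b])
```

```bash
python3 fit.py
```

```text
Traceback (most recent call last):
  File "fit.py", line 8, in <module>
    c,n,s,q=plane(T[214:238,368:445].reshape(-1,3)); print("panel top",c.round(4),n.round(4),s.round(4),"tilt",np.degrees(np.arccos(n[2])), "yaw",np.degrees(np.arctan2(n[1],n[0])))
            ~~~~~^^^^^^^^^^^^^^^^^^^^^^^^^^^^^^^^^^
  File "fit.py", line 4, in plane
    c,v,s=rms(q); e=np.abs((q-c)@v[2]); q=q[e<max(2.5*s[2],.001)]
          ~~~^^^
  File "h.py", line 13, in rms
    c=P.mean(0); u,s,v=np.linalg.svd(P-c,full_matrices=False); return c,v,s/np.sqrt(len(P))
                       ~~~~~~~~~~~~~^^^^^^^^^^^^^^^^^^^^^^^^^
numpy.linalg.LinAlgError: SVD did not converge
```

```bash
sed -i 's/^def plane(q):/def plane(q):\n    q=q[np.isfinite(q[:,0])]/' fit.py
```

Add to fit.py:
```python
from scipy.optimize import least_squares
def sd(p,X):
    # p: tail centre xyz, yaw, elevation. axes: z out of the well (towards robot), y = station y
    yaw,el=p[3],p[4]; ey=np.array([-np.sin(yaw),np.cos(yaw),0]); ez=np.array([-np.cos(yaw)*np.cos(el),-np.sin(yaw)*np.cos(el),np.sin(el)]); ex=np.cross(ey,ez)
    L=(X-p[:3])@np.c_[ex,ey,ez]; L[:,2]+=.0825
    d=np.abs(L)-[.012,.015,.0825]
    return np.linalg.norm(np.maximum(d,0),axis=1)+np.minimum(d.max(1),0)
for names in(("top",),("scene",),("top","scene")):
    X=np.vstack([w[n] for n in names]); X=X[X[:,0]<.612]
    o=least_squares(sd,[.56,-.28,.16,-.1,.75],args=(X,),loss='soft_l1',f_scale=.002)
    print(names,len(X),o.x[:3].round(4),np.degrees(o.x[3:]).round(2),np.median(abs(o.fun)).round(4))
```

```bash
python3 fit.py
```

```text
panel top [ 0.6266 -0.1354  0.0922] [ 0.6302 -0.062   0.7739] 0.0014 tilt 39.29143364944501 yaw -5.614115420239904
hd [ 0.0978  0.9952 -0.    ] yaw -5.614115420239904 up [-0.77   0.076  0.633] ext [[-0.0944, -0.0708], [0.0904, 0.0576]]
edge top-mid [ 0.582  -0.133   0.1287] hinge end [ 0.6809 -0.1427  0.0473]
top 724 [[0.548, -0.308, 0.087], [0.595, -0.281, 0.131], [0.644, -0.266, 0.168]]
scene 490 [[0.546, -0.308, 0.087], [0.587, -0.273, 0.131], [0.642, -0.265, 0.166]]
('top',) 470 [ 0.5542 -0.281   0.1587] [-5.42 44.45] 0.0009
('scene',) 348 [ 0.5525 -0.2819  0.159 ] [-4.9  45.06] 0.0007
('top', 'scene') 818 [ 0.5536 -0.2817  0.159 ] [-4.93 44.86] 0.001
```

Add to h.py:
```python
def to(x,y,z,yaw):
    s=r.observe(); M=R.from_euler('xyz',s["orientation"],degrees=True).as_matrix()
    d=M.T@(np.array([x,y,z])-s["ee_pos"]); print("pos",s["ee_pos"],s["orientation"],"t",s["time"]); print("delta tool",d.round(4),"turn",round(s["orientation"][2]-yaw,2))
```

```text
(no output)
```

Call:
drive_effector:
  deltas:
    - {"rz":8}
    - {"rz":8}
    - {"rz":7.6}
    - {}
  aperture: 0.0
  force: 20

```text
time: 0.6
ee_pos: [0.1874, -0.5698, 0.2471]
orientation: [-179.9, 0.0, -5.3]
ft_force: [-0.2, 0.3, -0.2]
finger_gap: 0.584
grip_force: 0.0
```

Run:
```python
from h import *
to(.54,-.13,.246,-5.4)
T=cloud(np.load("pics/top1.npy",allow_pickle=True).item())
m=(T[...,2]>.1)&(T[...,0]>.68)&(T[...,0]<1)&(T[...,1]>-.3)&(T[...,1]<.1); print(np.nanmin(T[m],0),np.nanmax(T[m],0))
```

```text
pos [ 0.18744899 -0.56984181  0.2470679 ] [-1.79947251e+02  1.92165651e-02 -5.32258432e+00] t 0.6
delta tool [ 0.3102 -0.4706  0.0014] turn 0.08
[ 0.80372456 -0.11885575  0.10026835] [ 0.86561411 -0.05123759  0.15399897]
```

Call:
drive_effector:
  deltas:
    - {"dx":0.03, "dy":-0.045}
    - {"dx":0.03, "dy":-0.045}
    - {"dx":0.03, "dy":-0.045}
    - {"dx":0.03, "dy":-0.045}
    - {"dx":0.03, "dy":-0.045}
    - {"dx":0.03, "dy":-0.045}
    - {"dx":0.03, "dy":-0.045}
    - {"dx":0.03, "dy":-0.045}
    - {"dx":0.03, "dy":-0.045}
    - {"dx":0.03, "dy":-0.045}
    - {"dx":0.01, "dy":-0.02}
    - {}

```text
time: 2.1
ee_pos: [0.5407, -0.1299, 0.2471]
orientation: [-180.0, 0.1, -5.1]
ft_force: [0.1, -0.1, -0.3]
finger_gap: 0.005
grip_force: 0.0
```

```bash
python3 -c "
from h import *
to(.545,-.13,.13,-5.4)"
```

```text
pos [ 0.54069016 -0.12986524  0.24706789] [-1.79984755e+02  6.09724445e-02 -5.09327623e+00] t 2.1
delta tool [ 0.0044 -0.0002  0.1171] turn 0.31
```

Call:
drive_effector:
  deltas:
    - {"dz":0.03}
    - {"dz":0.04}
    - {"dz":0.035}
    - {"dz":0.012}
    - {}
    - {"dx":0.01}
    - {"dx":0.01}
    - {"dx":0.006, "dz":-0.002}

```text
time: 3.1
ee_pos: [0.5664, -0.1337, 0.1331]
orientation: [180.0, 0.1, -5.4]
ft_force: [-12.4, 0.2, 3.8]
finger_gap: 0.005
grip_force: 6.0
```

Call:
drive_effector:
  deltas:
    - {"dx":0.007, "dz":-0.006}
    - {"dx":0.007, "dz":-0.006}
    - {"dx":0.007, "dz":-0.006}
    - {"dx":0.007, "dz":-0.005}
    - {"dx":0.007, "dz":-0.004}
    - {"dx":0.01, "dz":-0.005}
    - {"dx":0.01, "dz":-0.004}
    - {"dx":0.01, "dz":-0.004}
    - {"dx":0.01, "dz":-0.003}
    - {}

```text
time: 4.35
ee_pos: [0.6418, -0.1407, 0.1758]
orientation: [-180.0, -0.1, -5.4]
ft_force: [0.7, -0.0, 0.1]
finger_gap: 0.001
grip_force: 0.0
```

Add to h.py:
```python
H=np.array([.675,-.142,.043]); ex=np.array([np.cos(np.radians(-5.5)),np.sin(np.radians(-5.5)),0]); ey=np.array([-ex[1],ex[0],0])
def panel(save=None):
    for n in("scene","top"):
        d=r.snapshot(n)
        if save: cv2.imwrite(f"pics/{save}_{n}.png",d["color"])
        q=cloud(d).reshape(-1,3)-H; a=np.c_[q@ex,q@ey,q[:,2]]
        m=(np.abs(a[:,1])<.094)&(a[:,2]>.03)&(np.hypot(a[:,0],a[:,2])<.131)&(np.hypot(a[:,0],a[:,2])>.04)
        m&=(np.abs(a[:,1]-.009)>.075)|True
        a=a[m]; th=np.degrees(np.arctan2(a[:,2],-a[:,0]))
        for lo,hi in((-.094,-.04),(.04,.094)):
            k=(a[:,1]>lo)&(a[:,1]<hi); rr=np.hypot(a[k,0],a[k,2]); 
            if k.sum()>20: print(n,lo,k.sum(),"angle",np.percentile(th[k],[10,50,90]).round(1),"rmax",np.percentile(rr,98).round(3))
```

```bash
python3 -c "
from h import *
panel('p1')"
```

```text
scene -0.094 305 angle [73.8 77.4 79.6] rmax 0.126
scene 0.04 440 angle [74.7 78.1 81.5] rmax 0.127
top -0.094 53 angle [78.6 82.6 84.6] rmax 0.129
top 0.04 99 angle [78.  80.4 83.4] rmax 0.129
```

View pics/p1_scene.png

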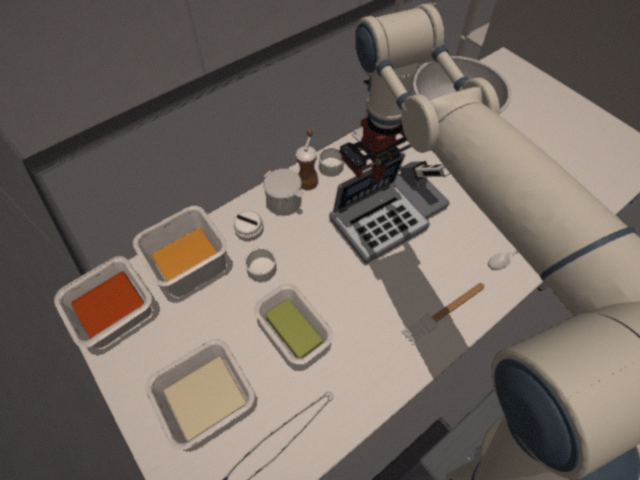

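Panel is up at about 81° (screen face at (375,180)), fingers in contact, everything else undisturbed. I'll push on toward 110°.

Call:
drive_effector:
  deltas:
    - {"dx":0.009}
    - {"dx":0.009}
    - {"dx":0.009}
    - {"dx":0.009}
    - {"dx":0.008, "dz":0.001}
    - {"dx":0.006, "dz":0.001}
    - {"dx":0.003}
    - {}

```text
time: 5.45
ee_pos: [0.6937, -0.1457, 0.1728]
orientation: [-180.0, 0.0, -5.4]
ft_force: [-2.0, 0.6, -0.9]
finger_gap: 0.006
grip_force: 0.6
```

```bash
python3 -c "
from h import *
panel()"
```

```text
scene -0.094 545 angle [ 99.8 103.3 105.6] rmax 0.124
scene 0.04 667 angle [100.7 104.  106.4] rmax 0.125
top -0.094 424 angle [102.3 104.7 106.5] rmax 0.124
top 0.04 482 angle [102.4 104.9 107.3] rmax 0.126
```

Call:
drive_effector:
  deltas:
    - {"dx":-0.02}
    - {"dx":-0.03}
    - {"dx":-0.04, "dz":-0.03}
    - {"dx":-0.03, "dz":-0.05}
    - {}
  aperture: 0.9
  force: 20

```text
time: 6.18
ee_pos: [0.5746, -0.1346, 0.2612]
orientation: [179.9, -0.7, -5.4]
ft_force: [1.9, 0.6, 0.1]
finger_gap: 0.537
grip_force: 0.0
```

```bash
python3 -c "
from h import *
panel()
to(.5696,-.283,.25,-5.4)"
```

```text
scene -0.094 78 angle [ 97.4 100.8 104. ] rmax 0.078
scene 0.04 675 angle [100.8 103.9 106.5] rmax 0.125
top 0.04 695 angle [103.2 105.6 108.1] rmax 0.128
pos [ 0.5746286  -0.1344455   0.25516006] [179.96862604  -0.24130034  -5.39029893] t 6.275
delta tool [0.0089 0.1484 0.0053] turn 0.01
```

Call:
drive_effector:
  deltas:
    - {"dx":0.002, "dy":0.03}
    - {"dx":0.002, "dy":0.04}
    - {"dx":0.002, "dy":0.04}
    - {"dx":0.002, "dy":0.035}
    - {"dy":0.003}
    - {}
    - {}

```text
time: 7.15
ee_pos: [0.5686, -0.2813, 0.2531]
orientation: [-180.0, 0.0, -5.3]
ft_force: [0.1, -0.1, -0.9]
finger_gap: 0.899
grip_force: 0.0
```

Run:
```python
from h import *
to(.5696,-.283,.150,-5.4)
d=r.snapshot("wrist"); P=cloud(d); cv2.imwrite("pics/wr.png",d["color"])
m=(P[...,2]>.09)&(P[...,2]<.175)&(P[...,0]<.61)&(P[...,0]>.5)&(P[...,1]>-.33)&(P[...,1]<-.24)
X=P[m]; print(len(X),np.percentile(X,[1,50,99],axis=0).round(3).tolist() if len(X) else "")
import contextlib,io
with contextlib.redirect_stdout(io.StringIO()): from fit import sd,least_squares
if len(X)>50:
    o=least_squares(sd,[.56,-.28,.16,-.1,.75],args=(X,),loss='soft_l1',f_scale=.002); print(o.x[:3].round(4),np.degrees(o.x[3:]).round(2),np.median(abs(o.fun)))
```

```text
pos [ 0.56856354 -0.28132013  0.2531406 ] [-1.79964375e+02  2.67326897e-02 -5.31096828e+00] t 7.15
delta tool [0.0012 0.0016 0.1031] turn 0.09
5053 [[0.549, -0.301, 0.117], [0.58, -0.285, 0.148], [0.609, -0.269, 0.165]]
[ 0.5528 -0.2828  0.1577] [-5.39 44.77] 0.0005007965395618635
```

View pics/wr.png

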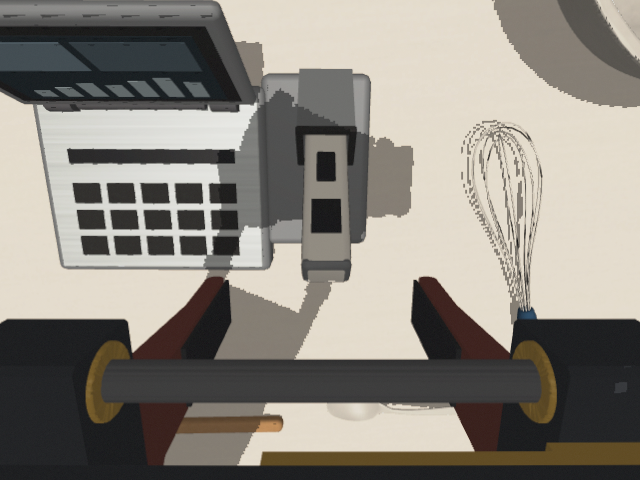

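The wrist view shows the wand centred (end face at (326,270)) between the open fingers (columns 225 and 415). The fit agrees with the other views, so I descend and grip.

Call:
drive_effector:
  deltas:
    - {"dx":-0.002, "dy":0.003, "dz":0.03}
    - {"dz":0.04}
    - {"dz":0.025}
    - {"dz":0.008}
    - {}

```text
time: 7.82
ee_pos: [0.5661, -0.2848, 0.151]
orientation: [-180.0, -0.0, -5.4]
ft_force: [0.4, 0.1, 0.2]
finger_gap: 0.899
grip_force: 0.0
```

Call:
drive_effector:
  deltas:
    - {}
    - {}
    - {}
    - {}
    - {}
    - {}
    - {}
  aperture: 0.0
  force: 25

```text
time: 8.7
ee_pos: [0.5659, -0.2852, 0.1506]
orientation: [-180.0, 0.0, -5.4]
ft_force: [-0.4, 1.1, -0.6]
finger_gap: 0.34
grip_force: 25.0
```

Call:
drive_effector:
  deltas:
    - {"dx":-0.003, "dz":-0.003}
    - {"dx":-0.005, "dz":-0.005}
    - {"dx":-0.006, "dz":-0.006}
    - {"dx":-0.006, "dz":-0.006}
    - {}

```text
time: 9.32
ee_pos: [0.5455, -0.2836, 0.1716]
orientation: [180.0, -0.0, -5.4]
ft_force: [0.4, 0.2, -2.0]
finger_gap: 0.343
grip_force: 25.0
```

Call:
drive_effector:
  deltas:
    - {"dx":-0.006, "dz":-0.006}
    - {"dx":-0.006, "dz":-0.006}
    - {"dx":-0.006, "dz":-0.006}
    - {"dx":-0.006, "dz":-0.006}
    - {"dx":-0.008, "dz":-0.008}
    - {"dx":-0.01, "dz":-0.01}
    - {"dx":-0.01, "dz":-0.01}
    - {"dx":-0.01, "dz":-0.01}
    - {"dz":-0.02}
    - {"dz":-0.03}
    - {}

```text
time: 10.7
ee_pos: [0.4846, -0.278, 0.286]
orientation: [179.8, -0.3, -5.4]
ft_force: [-0.1, 0.5, -1.0]
finger_gap: 0.34
grip_force: 25.0
```

Add to h.py:
```python
def wandpts(save=None):
    s=r.observe(); p=s["ee_pos"]; yaw=np.radians(s["orientation"][2]); a=np.array([np.cos(yaw),np.sin(yaw),0]); b=np.array([-a[1],a[0],0])
    for n in("scene","top"):
        d=r.snapshot(n)
        if save: cv2.imwrite(f"pics/{save}_{n}.png",d["color"])
        q=cloud(d).reshape(-1,3)-p; L=np.c_[q@a,q@b,q[:,2]]
        m=(np.abs(L[:,1])<.022)&(np.abs(L[:,0])<.2)&(L[:,2]<-.03)&(L[:,2]>-.19)&(q[:,2]+p[2]>.04); L=L[m]
        print(n,len(L))
        for z in np.arange(-.18,-.03,.015):
            k=np.abs(L[:,2]-z)<.0075
            if k.sum()>3: print("  z %.3f n %d x %s y %s"%(z,k.sum(),np.percentile(L[k,0],[5,50,95]).round(3),np.percentile(L[k,1],[5,50,95]).round(3)))
```

```bash
python3 -c "
from h import *
wandpts('w1')"
```

```text
scene 437
  z -0.180 n 18 x [0.151 0.153 0.156] y [-0.013  0.004  0.019]
  z -0.105 n 27 x [0.084 0.094 0.103] y [0.013 0.015 0.017]
  z -0.090 n 78 x [0.07  0.092 0.106] y [-0.004  0.015  0.017]
  z -0.075 n 78 x [0.058 0.079 0.094] y [-0.007  0.014  0.017]
  z -0.060 n 95 x [0.038 0.061 0.078] y [-0.004  0.014  0.016]
  z -0.045 n 83 x [0.027 0.047 0.063] y [-0.002  0.014  0.017]
top 435
  z -0.180 n 38 x [0.152 0.155 0.159] y [-0.014  0.001  0.021]
  z -0.105 n 29 x [0.085 0.102 0.11 ] y [-0.004  0.016  0.018]
  z -0.090 n 105 x [0.083 0.099 0.107] y [-0.01   0.008  0.018]
  z -0.075 n 104 x [0.075 0.085 0.093] y [-0.01   0.006  0.017]
  z -0.060 n 96 x [0.063 0.07  0.077] y [-0.009  0.004  0.016]
  z -0.045 n 32 x [0.028 0.055 0.065] y [0.003 0.016 0.017]
```

Call:
drive_effector:
  deltas:
    - {"dx":-0.02, "dz":-0.01}
    - {"dx":-0.02}
    - {}
    - {}
  aperture: 0.0
  force: 6

```text
time: 11.3
ee_pos: [0.4446, -0.2737, 0.2914]
orientation: [-179.9, 0.1, -5.4]
ft_force: [-0.4, 0.5, -2.3]
finger_gap: 0.34
grip_force: 6.0
```

```bash
python3 -c "
from h import *
wandpts()"
```

```text
scene 437
  z -0.120 n 12 x [0.08  0.086 0.091] y [0.012 0.015 0.017]
  z -0.105 n 55 x [0.07  0.087 0.099] y [0.003 0.015 0.017]
  z -0.090 n 76 x [0.059 0.078 0.092] y [-0.004  0.014  0.017]
  z -0.075 n 86 x [0.046 0.063 0.079] y [-0.004  0.014  0.017]
  z -0.060 n 81 x [0.032 0.051 0.067] y [-0.003  0.014  0.016]
  z -0.045 n 78 x [0.019 0.039 0.052] y [0.002 0.015 0.017]
top 376
  z -0.120 n 5 x [0.083 0.088 0.093] y [0.016 0.016 0.017]
  z -0.105 n 51 x [0.08  0.098 0.102] y [-0.009  0.014  0.018]
  z -0.090 n 101 x [0.075 0.088 0.096] y [-0.009  0.007  0.017]
  z -0.075 n 89 x [0.069 0.076 0.083] y [-0.009  0.005  0.017]
  z -0.060 n 78 x [0.058 0.064 0.069] y [-0.01   0.004  0.015]
  z -0.045 n 23 x [0.024 0.038 0.055] y [0.011 0.016 0.018]
```

Call:
drive_effector:
  deltas:
    - {}
    - {}
    - {}
    - {}
  aperture: 0.0
  force: 3

```text
time: 11.9
ee_pos: [0.4445, -0.2738, 0.2927]
orientation: [180.0, -0.0, -5.4]
ft_force: [0.0, -0.0, -2.0]
finger_gap: 0.341
grip_force: 3.0
```

```bash
python3 -c "
from h import *
wandpts()"
```

```text
scene 473
  z -0.150 n 24 x [0.017 0.023 0.039] y [-0.005  0.014  0.017]
  z -0.135 n 58 x [0.014 0.022 0.037] y [-0.002  0.015  0.017]
  z -0.120 n 49 x [0.011 0.021 0.033] y [0.001 0.015 0.017]
  z -0.105 n 60 x [0.008 0.017 0.03 ] y [0.002 0.014 0.016]
  z -0.090 n 58 x [0.004 0.013 0.026] y [-0.001  0.014  0.016]
  z -0.075 n 58 x [0.001 0.011 0.023] y [-0.     0.015  0.017]
  z -0.060 n 61 x [-0.003  0.005  0.02 ] y [-0.001  0.016  0.018]
  z -0.045 n 75 x [-0.006  0.002  0.016] y [-0.009  0.016  0.018]
top 13
```

Call:
drive_effector:
  deltas:
    - {}
    - {}
    - {}
    - {}

```text
time: 12.5
ee_pos: [0.4445, -0.2738, 0.2926]
orientation: [180.0, -0.0, -5.4]
ft_force: [0.2, 0.4, -2.7]
finger_gap: 0.342
grip_force: 3.0
```

```bash
python3 -c "
from h import *
wandpts()"
```

```text
scene 473
  z -0.150 n 23 x [0.017 0.021 0.035] y [-0.003  0.015  0.017]
  z -0.135 n 51 x [0.014 0.024 0.037] y [0.    0.015 0.016]
  z -0.120 n 55 x [0.01  0.02  0.033] y [0.001 0.014 0.016]
  z -0.105 n 58 x [0.007 0.017 0.03 ] y [0.003 0.014 0.016]
  z -0.090 n 56 x [0.004 0.013 0.026] y [0.003 0.014 0.016]
  z -0.075 n 62 x [0.    0.008 0.022] y [-0.003  0.015  0.017]
  z -0.060 n 65 x [-0.003  0.006  0.019] y [-0.007  0.016  0.018]
  z -0.045 n 73 x [-0.007  0.003  0.016] y [-0.002  0.016  0.018]
top 13
```

Call:
drive_effector:
  deltas:
    - {"dx":0.025}
    - {"dx":0.02}
    - {"dx":0.015}
    - {"dx":0.01}
    - {"dx":0.006}
    - {"dx":0.003}
    - {}

```text
time: 13.48
ee_pos: [0.523, -0.2812, 0.2927]
orientation: [180.0, 0.0, -5.4]
ft_force: [-0.2, -0.1, -1.4]
finger_gap: 0.347
grip_force: 3.0
```

```bash
python3 -c "
from h import *
wandpts()"
```

```text
scene 517
  z -0.150 n 33 x [0.004 0.01  0.024] y [-0.005  0.015  0.017]
  z -0.135 n 57 x [0.001 0.007 0.023] y [-0.005  0.015  0.017]
  z -0.120 n 59 x [-0.001  0.006  0.02 ] y [-0.006  0.015  0.016]
  z -0.105 n 63 x [-0.003  0.003  0.019] y [-0.006  0.014  0.017]
  z -0.090 n 65 x [-0.004  0.001  0.017] y [-0.007  0.014  0.016]
  z -0.075 n 68 x [-0.007 -0.001  0.014] y [-0.005  0.014  0.016]
  z -0.060 n 71 x [-0.009 -0.002  0.012] y [-0.006  0.015  0.016]
  z -0.045 n 71 x [-0.011 -0.004  0.009] y [-0.004  0.014  0.016]
top 82
  z -0.150 n 4 x [0.007 0.008 0.009] y [0.015 0.016 0.017]
  z -0.135 n 11 x [0.003 0.005 0.01 ] y [-0.007  0.015  0.017]
  z -0.120 n 14 x [0.003 0.004 0.009] y [0.    0.013 0.017]
  z -0.105 n 13 x [-0.001  0.002  0.007] y [-0.001  0.016  0.017]
  z -0.090 n 15 x [-0.002 -0.001  0.004] y [-0.003  0.013  0.017]
  z -0.075 n 10 x [-0.005 -0.002  0.001] y [0.007 0.016 0.017]
  z -0.060 n 9 x [-0.006 -0.005 -0.002] y [0.008 0.014 0.016]
  z -0.045 n 4 x [-0.008 -0.007 -0.006] y [0.012 0.013 0.015]
```

Call:
drive_effector:
  deltas:
    - {"dx":0.027, "dz":-0.003}
    - {"dx":0.02}
    - {"dx":0.015}
    - {"dx":0.01}
    - {"dx":0.006}
    - {"dx":0.003}
    - {}

```text
time: 14.45
ee_pos: [0.6037, -0.2889, 0.2957]
orientation: [180.0, -0.0, -5.4]
ft_force: [-0.8, 0.8, -1.2]
finger_gap: 0.343
grip_force: 3.0
```

Call:
drive_effector:
  deltas:
    - {}
    - {}
  aperture: 0.0
  force: 25

```text
time: 14.7
ee_pos: [0.6035, -0.2889, 0.2959]
orientation: [180.0, -0.0, -5.4]
ft_force: [-0.8, -0.4, -2.0]
finger_gap: 0.341
grip_force: 25.0
```

```bash
python3 -c "
from h import *
wandpts()
panel()"
```

```text
scene 552
  z -0.150 n 42 x [-0.008 -0.006  0.012] y [-0.009  0.014  0.017]
  z -0.135 n 62 x [-0.009 -0.004  0.011] y [-0.008  0.014  0.017]
  z -0.120 n 58 x [-0.01  -0.007  0.012] y [-0.005  0.013  0.017]
  z -0.105 n 67 x [-0.01  -0.007  0.01 ] y [-0.008  0.014  0.017]
  z -0.090 n 73 x [-0.011 -0.007  0.008] y [-0.008  0.014  0.017]
  z -0.075 n 73 x [-0.012 -0.01   0.009] y [-0.008  0.012  0.017]
  z -0.060 n 70 x [-0.014 -0.008  0.007] y [-0.008  0.014  0.017]
  z -0.045 n 75 x [-0.015 -0.012  0.005] y [-0.008  0.013  0.017]
top 208
  z -0.150 n 24 x [-0.006  0.     0.016] y [0.002 0.016 0.018]
  z -0.135 n 31 x [-0.006 -0.002  0.014] y [0.004 0.017 0.018]
  z -0.120 n 31 x [-0.007 -0.001  0.011] y [0.008 0.016 0.017]
  z -0.105 n 33 x [-0.008  0.001  0.012] y [0.01  0.016 0.018]
  z -0.090 n 30 x [-0.009 -0.001  0.011] y [0.011 0.016 0.017]
  z -0.075 n 27 x [-0.009 -0.     0.011] y [0.014 0.016 0.017]
  z -0.060 n 26 x [-0.008 -0.002  0.008] y [0.016 0.017 0.018]
  z -0.045 n 5 x [-0.008 -0.007  0.004] y [0.016 0.017 0.018]
scene -0.094 570 angle [100.2 103.6 105.8] rmax 0.125
scene 0.04 677 angle [100.7 103.9 106.3] rmax 0.125
top -0.094 701 angle [102.9 105.5 108. ] rmax 0.128
top 0.04 721 angle [102.9 105.4 107.9] rmax 0.128
```

Call:
drive_effector:
  deltas:
    - {"dx":-0.02}
    - {"dx":-0.035}
    - {"dx":-0.035}
    - {"dx":-0.035}
    - {"dx":-0.02, "dy":-0.01}
    - {"dy":-0.025}
    - {"dy":-0.035}
    - {"dy":-0.035}
    - {"dy":-0.035}
    - {"dy":-0.035}
    - {"dy":-0.035}
    - {"dy":-0.035}

```text
time: 16.4
ee_pos: [0.4823, -0.0302, 0.2959]
orientation: [180.0, -0.0, -5.4]
ft_force: [-0.3, -0.6, -2.0]
finger_gap: 0.338
grip_force: 25.0
```

Call:
drive_effector:
  deltas:
    - {"dy":-0.035}
    - {"dy":-0.035}
    - {"dy":-0.035}
    - {"dy":-0.035}
    - {"dy":-0.035}
    - {"dy":-0.03}
    - {"dy":-0.02}
    - {"dy":-0.01}
    - {}
    - {}

```text
time: 17.65
ee_pos: [0.5046, 0.2019, 0.2958]
orientation: [180.0, -0.0, -5.4]
ft_force: [-0.1, 0.2, -0.9]
finger_gap: 0.34
grip_force: 25.0
```

```bash
python3 -c "
from h import *
to(.503,.2027,.294,-5.4)
wandpts('w2')"
```

```text
pos [0.50458565 0.20188888 0.29575359] [ 1.79980714e+02 -1.10582651e-02 -5.44518332e+00] t 17.65
delta tool [-0.0017 -0.0007  0.0018] turn -0.05
scene 454
  z -0.150 n 34 x [-0.008 -0.007  0.009] y [-0.011  0.007  0.016]
  z -0.135 n 48 x [-0.009 -0.008  0.004] y [-0.01   0.008  0.016]
  z -0.120 n 52 x [-0.01  -0.009  0.006] y [-0.009  0.006  0.016]
  z -0.105 n 52 x [-0.011 -0.01   0.003] y [-0.011  0.006  0.016]
  z -0.090 n 58 x [-0.012 -0.011  0.004] y [-0.01   0.006  0.016]
  z -0.075 n 62 x [-0.012 -0.012  0.001] y [-0.009  0.007  0.016]
  z -0.060 n 61 x [-0.013 -0.013 -0.002] y [-0.012  0.005  0.016]
  z -0.045 n 59 x [-0.014 -0.013 -0.009] y [-0.011  0.004  0.016]
top 14
  z -0.075 n 4 x [-0.01 -0.01 -0.01] y [0.006 0.008 0.012]
  z -0.060 n 5 x [-0.011 -0.011 -0.011] y [0.003 0.006 0.009]
```

View pics/w2_scene.png

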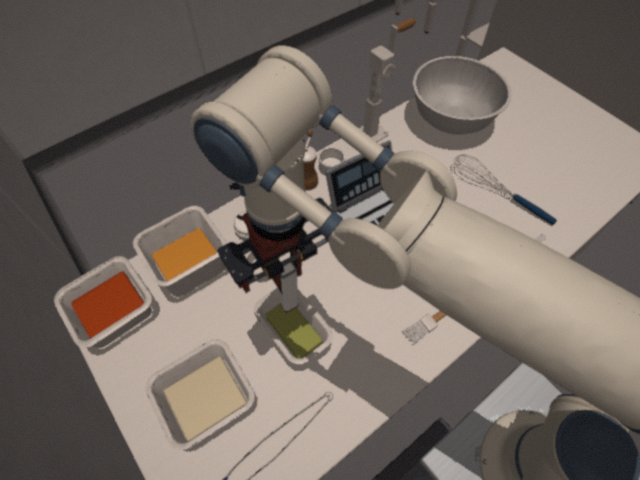

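The wand hangs vertically over the green pan (lens near (290,305), about 0.14 m up, tilt about 3°). Pans and panel are unmoved, so I'm handing in.

```bash
python3 -c "
from h import *
panel()
print(r.sign_off())"
```

```text
scene -0.094 93 angle [ 99.3 104.9 107.4] rmax 0.126
scene 0.04 672 angle [100.5 104.  106.4] rmax 0.125
top -0.094 689 angle [102.8 105.5 108. ] rmax 0.128
top 0.04 726 angle [102.7 105.4 107.8] rmax 0.128
the job is handed in; nothing more can be done
None
```

The job is handed in, with no verdict returned: the display measures about 108°, and the wand is held lens-down (about 3° tilt) over the middle of the narrow pan, lens about 10 cm above the food; I saw no pan or ramekin move.

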